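# Refill the bottle lane and hold its rotary stop at the third click

### The job

Pick up the bottle that has fallen over on the worktop and stand it upright in the bottle lane, in the middle of the gap between the two standing bottles, and let go of it. Then grip the indexing knob at the lane's open end and turn it clockwise (seen from above), counting the clicks, to the third stop and no further, so that its gate arm closes the lane; finish while still gripping the knob there. Leave the two standing bottles standing in their places and do not disturb the timer, marker and tube lying about.

Things in the scene. Friction and masses are not known exactly. Their poses are not given: they have to be found in the camera images.
- bottle_fallen: Brown glass bottle with black screw cap, the only one lying on the worktop in front of the lane, cap roughly to the left (+y). Body 42 mm in diameter and straight up to 55 mm, shoulder to 70 mm, cap 26 mm in diameter from 66 to 89 mm; 50 to 110 g. Origin: centre of its underside; its z axis runs from underside to cap.
- bottle_left: Same kind of bottle (42 mm diameter, 89 mm tall), standing loose in the lane left (+y) of the gap, about 90 mm from the gap's middle. Origin: centre of its underside.
- bottle_right: Same kind of bottle, standing loose in the lane right (-y) of the gap, about 90 mm from the gap's middle. Origin: centre of its underside.
- lane_gap (a point): Middle of the gap, on the upper face of the lane's floor plate (6 mm above the worktop), on the lane's centre line. Its y axis runs along the lane (to the closed left end), x across it (away from the robot), z up. The channel is 60 mm wide between a near rail 14 mm high and a far rail 30 mm high (above the worktop, each 8 mm thick, 260 mm long). The lane is fixed to the worktop.
- index_knob (a joint): Angle of the indexing knob in rad, 0 at the home stop where it starts, growing clockwise seen from above. Stops (clicks, held by a spring plunger between pins) lie every 0.419 rad (24 degrees): 1st 0.419, 2nd 0.838, 3rd 1.257, then a 4th and 5th that are not wanted. It takes up to about 0.1 N m to leave a stop; past the midway it snaps forward into the next.
- knob_grip (a point): On the knob's vertical axis, 78 mm above the worktop, at the height to grip: a black bar 14 mm thick, 40 mm long, 56 to 88 mm above the worktop. Its axes are the lane's at home and turn with the knob; the bar lies along (-0.309, -0.951, 0) of them (18 degrees off the lane at home). Pins below the bar reach 54 mm. The axis is at x +0.030, y -0.160 in lane_gap's frame.
- gate_tip (a point): End of the steel gate arm that turns with the knob, parallel to the bar, 78 mm from the axis and 40 mm above the worktop. At the third stop it lies straight across the lane's open end, pointing to the robot side. The spring plunger's bracket stands 58 mm beyond the axis and is 60 mm high.
- timer: White kitchen-style timer, 62x66x20 mm, lying in front right; leave alone. Origin: centre of its underside.
- marker: Marker pen, 138 mm long, lying at the right; leave alone. Origin: centre of its underside.
- tube: Screw-cap tube, 113 mm long, 22 mm thick, lying in front left; leave alone. Origin: centre of its underside.
Things that resemble listed ones, but are neither listed nor needed, are in the scene too. Leave any blue or turquoise look-alike of the bottle_fallen alone.

How it is judged:
By the outcome, as a careful person would: the job done as asked, in the order asked, and still so for the second after the job is handed in, while the arm keeps its last pose, push and grip.
It also fails if it takes over 61 s, if anything falls off the work surface, if the arm or the gripper's body presses on something with over 40 N, if the wrist force passes 120 N, or if a joint passes its speed limit or range.

### The arm

A 6-joint arm with a two-finger parallel gripper is mounted at the origin on a cart in front of the work surface, level with it; the furniture and walls round the work are solid. World frame = base frame: x ahead of the robot, y to its left, z up, the work surface at z = 0. Lengths are in mm, angles in rad, forces in N, time in s.
With the tool pointing down it reaches from about 350 to 775 mm from the base axis. Payload 7.3 kg.
Tool frame: the origin (TCP) lies midway between the tips of the shut fingers; the grasp point (between the pads) lies 19 mm behind it; x points along the fingers, y is the direction in which the jaws open and shut, and the axes are right-handed (so a half turn about x gives the same grasp; the last joint's range is limited). The gripper opens to 92 mm and grips with 3 to 60 N. Pads are 19 mm wide; open, the fingers measure 130 mm over their backs; the gripper's body (75 mm by 190 mm) begins 47 mm behind the grasp point.
Start: joints at [1.174, 0.342, 1.524, -0, 1.275, -0.146], TCP at [130.278, 508.599, 226.741] pointing down, gripper open.
Joint ranges: [-2.53, 2.53], [-0.77, 2.02], [0.04, 2.7], [-1, 4.14], [0.28, 2.66], [-3.11, 3.11]. Speed limits (rad/s): [2.57, 2.57, 3.14, 3.14, 3.14, 3.14].

### API

Orientations are given as [roll, pitch, yaw] about the fixed x, y, z axes, in that order (R = Rz(yaw) Ry(pitch) Rx(roll)).
In Python, from plant import bot gives the robot as it stands. The module is installed in compiled form; this text tells all that it offers.
- The arm moves only by the shell command python3 -m handwheel 'ROWS' [OPENING]. ROWS is JSON, a list that holds one entry, the list of rows, each a list of 4 numbers: the shift along the tool's x, y, z in cm, then the turn about the tool's x in rad. A call has 1 to 8 rows; each row shifts and turns the commanded pose from where the row before left it, along the tool's axes as they then stand; what a row does not reach is not made up. A row lasts 1/12 s, in which the tool goes at most 41.7 mm and 7.16 degrees, less where a joint would pass 70% of its speed; a pose out of reach is approached as far as the arm can. A call is refused whole if a number of a shift passes 4.17 or a number of a turn 0.125, either way. A call with a gripper value outside its range is refused whole. OPENING is the opening, from 0 (shut) to 1 (fully open), set as the call begins (- or left out, the last holds). The fingers move at their own pace and stop on an object; the grip force is fixed at half the most. Time passes only in rows, so rows that do not move let the fingers close. It gives the time, the measured TCP pose, the force and the opening at its end, in the units of the state.
- bot.get_obs(): the state, without advancing time (a new reading comes with each control period).
- bot.capture(name): name is "scene" or "top" or "wrist"; returns (picture, depth): 384x512x3 uint8, red, green, blue; 384x512 float32, mm along the optical axis (not along the pixel's ray), 0 where there is no reading.
- bot.camera_model(name): a dict with "fx", "fy", "cx", "cy" (pixels), "position" and "rotation" of the camera in the world. Camera axes: x right, y down, z forward; pixel columns grow to the right and rows downward; lengths in mm; the calibration is good to about 2 mm. A picture is of the moment at which its call begins: read the wrist's pose just before it. camera_model takes no time and is no camera call; for the wrist camera it gives the pose at the moment of the call.
- bot.close_job(): hands the job in, once; it reports no verdict.
Trained networks look in the newest picture that a camera, given by its name, has taken for a name from the list of things; names that differ only in an ending like _2 or _b are one class to them, and where a whole thing is asked for, a point or a joint stands for the part that bears it (a point fixed in the world has none). Each returns a list of dicts, best first, with "conf" (0 to 1); they miss things now and then, are a little off and sometimes report something else, mostly with a low value. They report only what shows in the picture. A call takes as long as a camera call. They do not tell look-alikes from the thing itself.
- bot.find_in(camera, label): "bbox" ([left, top, width, height] in pixels, round what is visible of it).
- bot.spot_point(camera, label): "point" ([column, row] in pixels: a listed point, or the origin of a listed thing).
The state is a dict: "time": time; "joint_positions": joint angles; "dq": joint speeds; "tau": joint torques, N m; "tool_pos": TCP position; "tcp_rot": TCP orientation; "contact_force": force on the tool from outside, world axes, zero at the start; "moment": the same for the moment, N m; "grip_width": finger opening in mm.
Only numpy, scipy, OpenCV 4.12 (cv2) and the standard library are available. Lean on these libraries where they do the work, as an engineer would, in place of code of your own. Each camera call takes 0.05 s, during which the arm holds its last target.

## Working session

There is one attempt and no reset: what is moved stays moved. The work goes in short steps, Python scripts to look and compute and a shell command to move; the robot and the scene stay as the last step left them, time stands still between calls to the robot, and variables do not carry over. Pictures are saved under pics/ and viewed, and the job is handed in when it is done.

```bash
mkdir -p pics; ls; cat > h.py <<'E'
import numpy as np, cv2
from plant import bot
from scipy.spatial.transform import Rotation as R
def snap(cam,name):
    m=bot.camera_model(cam); p,d=bot.capture(cam); cv2.imwrite(f'pics/{name}.png',p[:,:,::-1]); np.savez(f'pics/{name}.npz',p=p,d=d,pos=m['position'],rot=m['rotation'],k=[m['fx'],m['fy'],m['cx'],m['cy']]); return m,p,d
def load(name): return np.load(f'pics/{name}.npz')
def rot(r):
    r=np.array(r,float); return r if r.shape==(3,3) else R.from_euler('xyz',r).as_matrix()
def unproj(z,u,v,depth=None):
    """world point of pixel, using depth"""
    fx,fy,cx,cy=z['k']; dd=z['d'][int(round(v)),int(round(u))] if depth is None else depth
    return rot(z['rot'])@(np.array([(u-cx)/fx,(v-cy)/fy,1])*dd)+z['pos']
def ray_z(z,u,v,h):
    fx,fy,cx,cy=z['k']; r=rot(z['rot'])@np.array([(u-cx)/fx,(v-cy)/fy,1]); return z['pos']+r*(h-z['pos'][2])/r[2]
def proj(z,P):
    fx,fy,cx,cy=z['k']; c=rot(z['rot']).T@(np.array(P)-z['pos']); return c[0]/c[2]*fx+cx,c[1]/c[2]*fy+cy
def cloud(z):
    fx,fy,cx,cy=z['k']; d=z['d']; v,u=np.mgrid[:d.shape[0],:d.shape[1]]
    c=np.stack([(u-cx)/fx*d,(v-cy)/fy*d,d],-1); w=c@rot(z['rot']).T+z['pos']; w[d==0]=np.nan; return w
E
python3 - <<'E'
from h import *
np.set_printoptions(precision=3,suppress=True)
print(bot.get_obs())
for c in ['scene','top']:
    m,p,d=snap(c,c+'0'); print(c,m)
    for l in ['bottle_fallen','lane_gap','knob_grip','gate_tip','timer','marker','tube']:
        try: print(l,[(np.round(q['point']),round(q['conf'],2)) for q in bot.spot_point(c,l)][:5])
        except Exception as e: print(l,e)
E
```

```text
pics
{'time': 0.0, 'joint_positions': array([ 1.174,  0.343,  1.525, -0.   ,  1.275, -0.146]), 'dq': array([-0.001,  0.001, -0.001,  0.001, -0.001,  0.001]), 'tau': array([  0.001, -43.125, -24.422,   0.072,   0.056,  -0.   ]), 'tool_pos': array([130.119, 508.214, 226.054]), 'tcp_rot': array([-1.704,  1.569, -1.955]), 'contact_force': array([-0.092,  0.301, -0.095]), 'moment': array([ 0.025,  0.018, -0.056]), 'grip_width': 91.8556356314726}
scene {'fx': 393.2355826449177, 'fy': 393.2355826449177, 'cx': 261.4285964325548, 'cy': 193.0741981583343, 'position': array([  67.252, -497.264,  824.579]), 'rotation': array([-2.414, -0.004, -0.721])}
bottle_fallen [(array([201., 182.]), 0.93), (array([213., 213.]), 0.7), (array([208., 129.]), 0.58)]
lane_gap [(array([266., 174.]), 0.91), (array([156., 168.]), 0.36)]
knob_grip [(array([310., 187.]), 0.93)]
gate_tip []
timer [(array([301., 280.]), 0.88)]
marker [(array([339., 284.]), 0.83)]
tube [(array([153., 167.]), 0.63)]
top {'fx': 361.1644770039367, 'fy': 361.1644770039367, 'cx': 254.983647326364, 'cy': 198.7342164806255, 'position': array([445.904,  25.55 , 984.275]), 'rotation': array([-3.032,  0.007, -1.549])}
bottle_fallen [(array([137., 180.]), 0.89), (array([204., 241.]), 0.78), (array([243., 256.]), 0.59), (array([265., 186.]), 0.16)]
lane_gap [(array([232., 180.]), 0.66)]
knob_grip [(array([294., 176.]), 0.94)]
gate_tip [(array([321., 186.]), 0.58)]
timer []
marker [(array([320., 189.]), 0.64), (array([369., 219.]), 0.61)]
tube [(array([144., 258.]), 0.53)]
```

View pics/scene0.png

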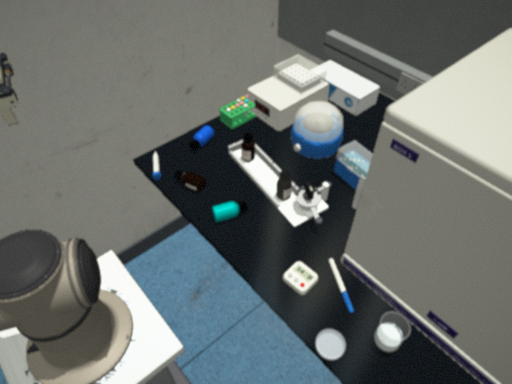

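View pics/top0.png

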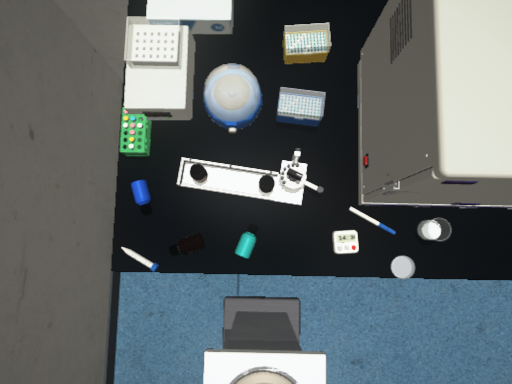

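```bash
python3 - <<'E'
from h import *
np.set_printoptions(precision=1,suppress=True)
s=load('scene0');t=load('top0')
print('tcp proj',proj(s,[130,508,227]),proj(t,[130,508,227]), 'base',proj(s,[0,0,0]),proj(t,[0,0,0]))
for n,u,v in [('brownT',188,243),('turqT',246,243),('gapT',232,180),('knob',294,176),('left',198,172),('right',267,183),('timer',345,242),('tableT',300,240),('floorplate',220,178)]:
    print(n,unproj(t,u,v),t['d'][v,u])
for n,u,v in [('brown',190,181),('gap',266,174),('knob',310,187),('table',250,240)]:
    print(n,unproj(s,u,v))
for z,b,n in [(t,(110,130,340,280),'topc'),(s,(150,120,350,240),'scenec')]:
    c=z['p'][b[1]:b[3],b[0]:b[2],::-1]; c=cv2.convertScaleAbs(c,alpha=1.6,beta=25); k=780//c.shape[1]; c=cv2.resize(c,None,fx=3.4,fy=3.4,interpolation=cv2.INTER_CUBIC); cv2.imwrite(f'pics/{n}.png',c); print(c.shape)
E
```

```text
tcp proj (np.float64(11.669518633749306), np.float64(112.84939282443906)) (np.float64(13.328062062842577), np.float64(391.81080627305903)) base (np.float64(81.12248089189694), np.float64(335.5156249528412)) (np.float64(263.895295527772), np.float64(412.9258953155929))
brownT [430.2 205.8  42.7] 935.9681
turqT [433.5  55.5  41.9] 935.60834
gapT [603.5  99.2   6.6] 989.7122
knob [604.7 -62.9  82.9] 912.3761
left [608.1 178.5  93. ] 905.079
right [583.7   5.2  93.5] 900.2296
timer [ 441.6 -206.5   16.8] 958.9802
tableT [444.2 -88.8   1.9] 975.2143
floorplate [608.5 132.4   5.5] 991.66425
brown [415.5 193.6  33.9]
gap [613.   98.5   2.4]
knob [610.8 -70.9  86.6]
table [428.6 -47.1  -1.9]
(510, 782, 3)
(408, 680, 3)
```

View pics/topc.png

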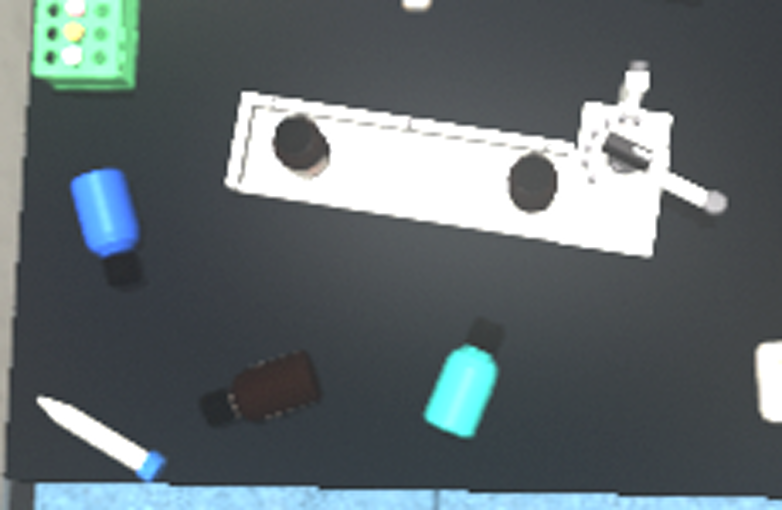

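View pics/scenec.png

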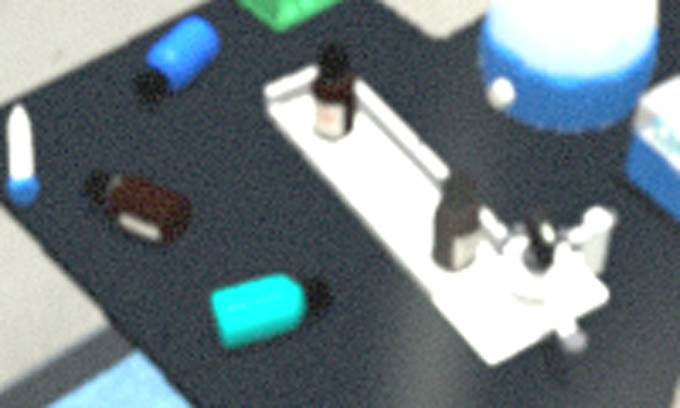

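```bash
cat >> h.py <<'E'
def goto(x,y,z,jaw=None,step=None):
    """print shift in tool axes (cm) and turn to put TCP at x,y,z with jaw dir angle (rad world, mod pi)"""
    o=bot.get_obs(); M=rot(o['tcp_rot']); d=M.T@(np.array([x,y,z])-o['tool_pos'])/10
    cur=np.arctan2(M[1,1],M[0,1]); s=f"t={o['time']:.2f} tcp={np.round(o['tool_pos'],1)} jaw={cur:.3f} q6={o['joint_positions'][5]:.2f} shift_cm={np.round(d,2)}"
    if jaw is not None:
        e=(jaw-cur+np.pi/2)%np.pi-np.pi/2   # world ccw
        s+=f" turn={-e:.3f} (tool x down)"
    print(s); print('toolx',np.round(M[:,0],3),'y',np.round(M[:,1],3),'z',np.round(M[:,2],3),'f',np.round(o['contact_force'],1),'w',round(o['grip_width'],1))
E
python3 - <<'E'
from h import *
np.set_printoptions(precision=1,suppress=True)
t=load('top0'); w=cloud(t); s=load('scene0'); ws=cloud(s)
for nm,W in (('top',w),('scene',ws)):
    m=(W[...,0]>370)&(W[...,0]<480)&(W[...,1]>140)&(W[...,1]<290)&(W[...,2]>8)&(W[...,2]<60)
    q=W[m]; print(nm,len(q))
    # body
    n,lab,st,ce=cv2.connectedComponentsWithStats(m.astype(np.uint8))
    for i in range(1,n):
        if st[i,4]<60: continue
        q=W[lab==i]; c=q.mean(0); u,sg,vt=np.linalg.svd((q-c)[:,:2],full_matrices=False); a=vt[0]*np.sign(vt[0,1]); b=(q-c)[:,:2]@a
        print(st[i],c,'axis',np.round(a,3),'ext',b.min(),b.max(),'zmax',np.percentile(q[:,2],95))
goto(430,205,230)
E
```

```text
top 478
[168 233  36  22 478] [426.5 209.9  35.7] axis [-0.4  0.9] ext -38.170234337973255 51.611533399897425 zmax 43.05696524845772
scene 404
[175 170  32  22 400] [421.7 197.6  30.8] axis [-0.4  0.9] ext -33.28484519159534 55.55887343281182 zmax 41.020949014472066
t=0.80 tcp=[130.3 508.6 226.8] jaw=1.320 q6=-0.15 shift_cm=[ -0.3 -22.   36.6]
toolx [ 0.  0. -1.] y [0.2 1.  0. ] z [ 1.  -0.2  0. ] f [-0.2  0.4 -0.2] w 92.0
```

```bash
python3 -m handwheel '[[[0,-2.2,3.6,0],[0,-2.2,3.6,0],[0,-2.2,3.6,0],[0,-2.2,3.6,0],[0,-2.2,3.6,0],[0,-2.2,3.6,0],[0,-2.2,3.6,0],[0,-2.2,3.6,0]]]' && python3 - <<'E'
from h import *
goto(430,205,230)
m,p,d=snap('wrist','w1'); print(m)
for l in ['bottle_fallen','tube','lane_gap']: print(l,[(np.round(q['point']),round(q['conf'],2)) for q in bot.spot_point('wrist',l)][:5])
E
```

```text
time: 1.47
tool_pos: [363.7, 268.0, 227.0]
tcp_rot: [0.885, 1.57, 0.634]
contact_force: [0.5, 1.6, 0.2]
grip_width: 92.0
t=1.47 tcp=[363.7 268.  227. ] jaw=1.320 q6=-0.86 shift_cm=[-0.3  -4.46  7.98]
toolx [ 0.001  0.001 -1.   ] y [0.248 0.969 0.001] z [ 0.969 -0.248  0.001] f [0.5 1.6 0.2] w 92.0
{'fx': 266.5451041169343, 'fy': 266.5451041169343, 'cx': 256.6524794042856, 'cy': 188.97486804081234, 'position': array([286.75525372, 286.73606074, 384.8016761 ]), 'rotation': array([2.84949801e+00, 1.62365623e-04, 1.32036694e+00])}
bottle_fallen [(array([132., 220.]), 0.94), (array([345., 287.]), 0.74), (array([206., 232.]), 0.56)]
tube [(array([310., 171.]), 0.63)]
lane_gap [(array([199., 322.]), 0.77)]
```

View pics/w1.png

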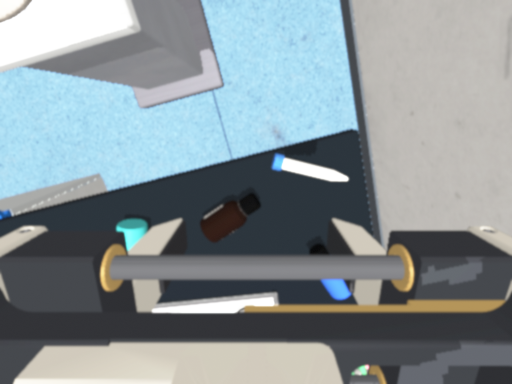

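```bash
cat > seg.py <<'E'
from h import *
def seg(name,x0,x1,y0,y1,z0=8,z1=60,minpx=60):
    z=load(name); W=cloud(z); m=(W[...,0]>x0)&(W[...,0]<x1)&(W[...,1]>y0)&(W[...,1]<y1)&(W[...,2]>z0)&(W[...,2]<z1)
    n,lab,st,ce=cv2.connectedComponentsWithStats(m.astype(np.uint8))
    for i in range(1,n):
        if st[i,4]<minpx: continue
        q=W[lab==i]; c=q.mean(0); vt=np.linalg.svd((q-c)[:,:2],full_matrices=False)[2]; a=vt[0]*np.sign(vt[0,1]); n_=np.array([-a[1],a[0]])
        b=(q-c)[:,:2]@a; e=(q-c)[:,:2]@n_
        # refine center line: per-slice mid extents
        print(st[i],'c',np.round(c,1),'axis',np.round(a,3),'along',b.min().round(1),b.max().round(1),'zmax',np.percentile(q[:,2],97).round(1))
        for s in np.arange(b.min(),b.max(),12):
            k=(b>=s)&(b<s+12)
            if k.sum()>4: print('   s',round(s+6),'across',e[k].min().round(1),e[k].max().round(1),'ztop',np.percentile(q[k,2],95).round(1))
        print('   end lo',np.round(c[:2]+a*b.min(),1),'end hi',np.round(c[:2]+a*b.max(),1))
E
python3 - <<'E'
from seg import *
seg('w1',370,480,140,290)
E
```

```text
[ 200  193   61   49 1554] c [419.1 211.   33.9] axis [-0.313  0.95 ] along -43.0 46.8 zmax 41.0
   s -37 across -25.3 15.9 ztop 40.7
   s -25 across -24.3 16.5 ztop 40.8
   s -13 across -24.8 17.1 ztop 41.0
   s -1 across -23.0 17.3 ztop 41.2
   s 11 across -22.4 17.2 ztop 40.9
   s 23 across -18.5 10.9 ztop 34.4
   s 35 across -14.8 10.6 ztop 33.9
   s 47 across -14.3 10.5 ztop 33.6
   end lo [432.5 170.2] end hi [404.5 255.5]
```

```bash
python3 - <<'E'
from seg import *
seg('w1',330,480,250,420,6)
goto(409.5,246.8,110,0.348)
E
```

```text
[271 153  77  27 829] c [381.4 333.6  15.2] axis [0.481 0.877] along -47.6 64.7 zmax 21.4
   s -42 across -11.6 10.1 ztop 21.8
   s -30 across -10.1 9.5 ztop 20.9
   s -18 across -8.4 6.9 ztop 18.3
   s -6 across -8.7 6.8 ztop 17.7
   s 6 across -8.6 6.8 ztop 17.4
   s 18 across -8.2 6.8 ztop 16.3
   s 30 across -8.4 6.9 ztop 16.2
   s 42 across -8.4 6.9 ztop 15.1
   s 54 across -5.2 5.0 ztop 12.9
   s 66 across -2.5 1.8 ztop 10.0
   end lo [358.5 291.9] end hi [412.6 390.3]
[251 193  10  17  96] c [408.2 253.8  27.1] axis [0.981 0.193] along -12.6 11.5 zmax 33.8
   s -7 across -3.3 2.2 ztop 33.7
   s 5 across -5.5 3.7 ztop 33.5
   end lo [395.8 251.4] end hi [419.5 256.1]
t=1.67 tcp=[363.2 268.9 226.7] jaw=1.317 q6=-0.85 shift_cm=[11.67 -0.98  5.05] turn=0.969 (tool x down)
toolx [-0.  0. -1.] y [0.251 0.968 0.   ] z [ 0.968 -0.251 -0.   ] f [-0.5 -0.8 -0.3] w 91.7
```

```bash
python3 -m handwheel '[[[1,-0.5,2.5,0],[1,-0.5,2.55,0.121],[1.6,0,0,0.121],[1.6,0,0,0.121],[1.6,0,0,0.121],[1.6,0,0,0.121],[1.6,0,0,0.121],[1.6,0,0,0.121]]]' 0.5; python3 -m handwheel '[[[0,0,0,0.121],[0,0,0,0]]]';python3 - <<'E'
from seg import *
goto(409.5,246.8,10,0.348)
m,p,d=snap('wrist','w2')
seg('w2',370,480,140,275,8,60)
goto(409.5,246.8,10,0.348)
E
```

```text
time: 2.33
tool_pos: [407.8, 249.2, 110.1]
tcp_rot: [2.898, 1.57, 1.797]
contact_force: [0.1, -0.5, -0.1]
grip_width: 46.9
time: 2.5
tool_pos: [407.4, 248.8, 109.9]
tcp_rot: [-1.723, 1.569, -2.943]
contact_force: [0.3, 0.6, 0.5]
grip_width: 46.2
t=2.50 tcp=[407.4 248.8 109.9] jaw=0.350 q6=0.04 shift_cm=[9.99 0.15 0.26] turn=0.002 (tool x down)
toolx [-0.002 -0.    -1.   ] y [ 0.939  0.343 -0.002] z [ 0.343 -0.939 -0.   ] f [0.3 0.6 0.5] w 46.2
[ 241  183   41   72 2452] c [418.6 224.9  33.3] axis [-0.341  0.94 ] along -41.1 33.6 zmax 41.2
   s -35 across -21.1 20.5 ztop 40.2
   s -23 across -20.6 20.2 ztop 41.3
   s -11 across -20.1 19.8 ztop 41.4
   s 1 across -20.2 19.7 ztop 40.2
   s 13 across -13.1 12.8 ztop 34.0
   s 25 across -12.7 12.6 ztop 34.1
   s 37 across -12.5 11.6 ztop 32.9
   end lo [432.7 186.3] end hi [407.1 256.5]
t=2.55 tcp=[408.1 248.8 110.6] jaw=0.357 q6=0.03 shift_cm=[10.06  0.07  0.24] turn=0.009 (tool x down)
toolx [-0.001  0.    -1.   ] y [ 0.937  0.349 -0.001] z [ 0.349 -0.937 -0.   ] f [0.7 0.6 0. ] w 46.0
```

View pics/w2.png

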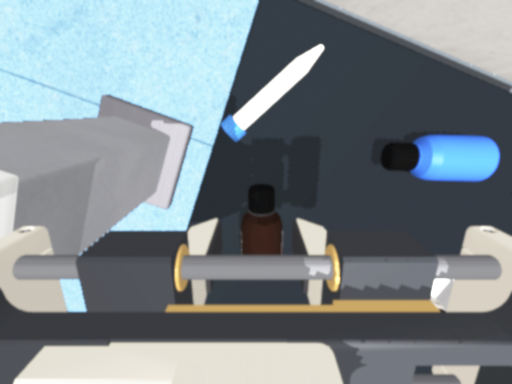

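```bash
python3 -m handwheel '[[[3,0.15,0.15,0],[3,0,0,0],[2.5,0,0,0],[1.6,0,0,0],[0,0,0,0],[0,0,0,0]]]'; python3 -m handwheel '[[[0,0,0,0],[0,0,0,0],[0,0,0,0],[0,0,0,0],[0,0,0,0]]]' 0.1; python3 -m handwheel '[[[-1,0,0,0],[-2,0,0,0],[-3,0,0,0],[-3,0,0,0],[0,0,0,0],[0,0,0,0]]]'; python3 - <<'E'
from seg import *
snap('wrist','w3');snap('scene','s3')
z=load('s3'); u,v=proj(z,bot.get_obs()['tool_pos']); print(u,v)
u,v=int(u),int(v); c=z['p'][max(0,v-60):v+60,max(0,u-80):u+80,::-1]; cv2.imwrite('pics/s3c.png',cv2.resize(c,None,fx=4,fy=4,interpolation=cv2.INTER_CUBIC))
E
```

```text
time: 3.05
tool_pos: [410.7, 247.2, 9.9]
tcp_rot: [-1.83, 1.57, -3.045]
contact_force: [0.2, 0.6, 0.9]
grip_width: 46.1
time: 3.47
tool_pos: [411.6, 247.0, 10.5]
tcp_rot: [1.75, 1.569, 0.532]
contact_force: [0.0, 2.3, 2.9]
grip_width: 24.7
time: 3.97
tool_pos: [411.9, 246.8, 101.7]
tcp_rot: [1.608, 1.567, 0.389]
contact_force: [-0.6, -0.1, -2.2]
grip_width: 25.0
174.16641255383476 154.5501050277944
```

View pics/w3.png

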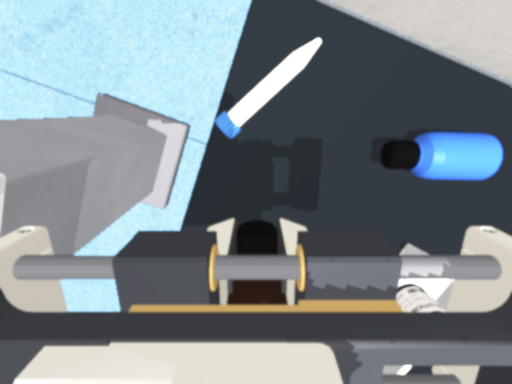

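View pics/s3c.png

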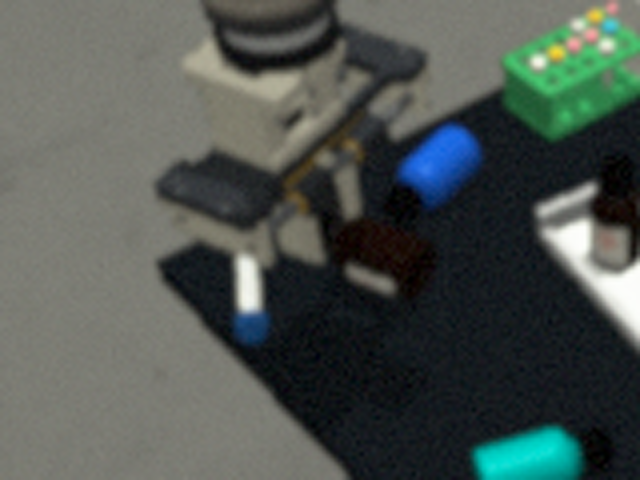

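```bash
python3 - <<'E'
from h import *
W=cloud(load('top0'))
for (x0,x1,y0,y1) in [(640,850,20,170),(560,660,-130,-20),(660,760,-40,60),(640,800,-200,-80)]:
    m=(W[...,0]>x0)&(W[...,0]<x1)&(W[...,1]>y0)&(W[...,1]<y1); q=W[m]; print(x0,x1,y0,y1,'zmax',np.nanmax(q[:,2]), 'min x of z>40', q[q[:,2]>40][:,0].min() if (q[:,2]>40).any() else None)
E
python3 -m handwheel '[[[-3,0.8,2.2,0],[-3,0.8,2.2,0],[-2.5,1.5,2.8,0],[-2,1.5,3.2,0],[-1.5,1.8,3.2,0],[-1,1.8,3.2,0],[0,1.8,3.6,0],[0,1.8,3.6,0]]]'; python3 -m handwheel '[[[0,1.7,3.5,0],[0,0,1.7,0],[0,0,0,0],[0,0,0,0]]]'; python3 - <<'E'
from h import *
goto(640,20,230)
snap('wrist','w4'); 
for l in ['bottle_left','lane_gap','bottle_right','knob_grip']: print(l,[(np.round(q['point']),round(q['conf'],2)) for q in bot.spot_point('wrist',l)][:5])
E
```

```text
640 850 20 170 zmax 140.72017059400582 min x of z>40 731.0278544221644
560 660 -130 -20 zmax 92.3069373357697 min x of z>40 570.3297275864862
660 760 -40 60 zmax 81.0878676516129 min x of z>40 753.853175403346
640 800 -200 -80 zmax 91.25412321625663 min x of z>40 760.5838477726534
time: 4.73
tool_pos: [605.3, 60.5, 228.8]
tcp_rot: [-2.055, 1.569, 3.01]
contact_force: [1.2, 0.7, -0.8]
grip_width: 25.1
time: 5.07
tool_pos: [637.6, 18.3, 227.5]
tcp_rot: [-2.124, 1.566, 2.939]
contact_force: [0.2, -0.4, -0.8]
grip_width: 24.8
t=5.07 tcp=[637.6  18.3 227.5] jaw=0.350 q6=-0.44 shift_cm=[-0.25  0.28 -0.08]
toolx [-0.004  0.001 -1.   ] y [ 0.939  0.343 -0.004] z [ 0.343 -0.939 -0.002] f [ 0.2 -0.4 -0.8] w 24.8
bottle_left [(array([286.,  38.]), 0.61), (array([217., 229.]), 0.28)]
lane_gap [(array([254., 102.]), 0.97)]
bottle_right [(array([225., 165.]), 0.98)]
knob_grip [(array([216., 230.]), 0.75)]
```

View pics/w4.png

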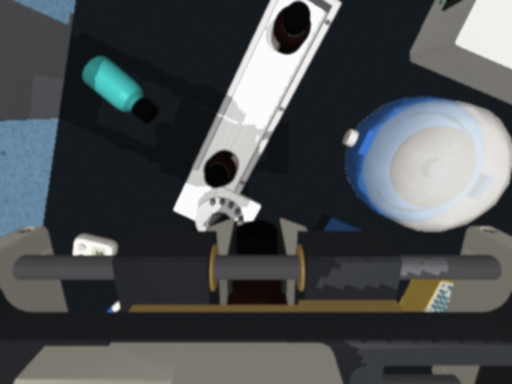

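```bash
python3 - <<'E'
from h import *
np.set_printoptions(precision=1,suppress=True)
z=load('w4'); W=cloud(z)
print('gap ray z6',ray_z(z,254,102,6),'right base',ray_z(z,225,165,6),'left base',ray_z(z,286,38,6), 'knob?',unproj(z,216,228))
m=(W[...,2]>80)&(W[...,2]<105)&(W[...,0]<650)
n,lab,st,ce=cv2.connectedComponentsWithStats(m.astype(np.uint8))
for i in range(1,n):
    if st[i,4]>60:
        q=W[lab==i]; top=q[q[:,2]>np.percentile(q[:,2],60)]; print(st[i],'top mean',top.mean(0),'minmax',q.min(0),q.max(0))
for nm in ['top0','scene0','w4']:
    zz=load(nm);Q=cloud(zz)
    gray=zz['p'].min(-1)
    m=(Q[...,0]>540)&(Q[...,0]<690)&(Q[...,1]>-110)&(Q[...,1]<240)
    for lo,hi,t in [(22,36,'far rail'),(10,18,'near rail?'),(3,9,'floor')]:
        k=m&(Q[...,2]>lo)&(Q[...,2]<hi)&(gray>110); q=Q[k]
        if len(q)<40: print(nm,t,len(q)); continue
        # robust line x=a+b*y
        a=np.polyfit(q[:,1],q[:,0],1)
        for _ in range(8):
            r=q[:,0]-np.polyval(a,q[:,1]); kk=abs(r-np.median(r))<max(2.0*1.5*np.median(abs(r)),4); a=np.polyfit(q[kk,1],q[kk,0],1)
        print(nm,t,len(q),'x=',a.round(4),'at y=95',np.polyval(a,95).round(1),'res pct',np.percentile(r,[2,50,98]),'y',q[:,1].min(),q[:,1].max())
E
```

```text
gap ray z6 [601.8  98.    6. ] right base [591.9   2.1   6. ] left base [613.7 184.7   6. ] knob? [610.1  19.6 241.7]
[283   0  28  34 718] top mean [614.5 185.4  94.7] minmax [602.4 172.6  80.3] [628.1 199.2  96.6]
[204 164  23  24 433] top mean [589.5   5.5  94.8] minmax [575.9  -7.3  80.5] [601.9  17.9  96. ]
top0 far rail 389 x= [  0.1 624.3] at y=95 637.1 res pct [-52.2  -0.9   4.6] y -22.671736646596806 239.94775166678173
top0 near rail? 454 x= [ -0.1 597.1] at y=95 585.5 res pct [-43.8  -1.2  55.9] y -102.50154227013161 239.77312720719706
top0 floor 1810 x= [  0.2 583.2] at y=95 600.4 res pct [-29.6  -0.7  41.4] y -103.71806053044023 238.91749659333928
scene0 far rail 268 x= [ -0.  627.6] at y=95 625.5 res pct [-48.2   5.2  36.2] y -87.04049844206861 239.5512684257883
scene0 near rail? 349 x= [ -0.  580.3] at y=95 579.5 res pct [-27.4   2.1  81.9] y -105.0351835486498 237.4492347500492
scene0 floor 1242 x= [  0.2 583. ] at y=95 600.1 res pct [-29.7  -0.8  74.5] y -108.2333071198359 236.21983401343118
w4 far rail 1484 x= [  0.1 622.9] at y=95 635.8 res pct [-10.3  -0.2   4.1] y -25.759588154570395 235.40239456866726
w4 near rail? 1418 x= [  0.1 555.1] at y=95 567.9 res pct [ -3.9   0.9 103.4] y -64.59997696451099 226.90004071641806
w4 floor 7686 x= [  0.2 581.3] at y=95 600.2 res pct [-31.9  -0.1  36.4] y -94.53939702253807 232.631040000229
```

```bash
python3 -m handwheel '[[[0,-1.9,-3.7,0],[0,-1.9,-3.7,-0.12],[0,-1.3,-3.9,-0.12],[0,0,0,-0.12],[0,0,0,-0.12],[0,0,0,-0.12],[0,0,0,-0.12],[0,0,0,-0.12]]]'; python3 -m handwheel '[[[0,0,0,-0.12],[0,0,0,-0.12],[0,0,0,0]]]';  python3 - <<'E'
from h import *
goto(546.5,103.2,90,1.4327)
snap('scene','s5'); z=load('s5'); u,v=proj(z,bot.get_obs()['tool_pos']); print(u,v)
u,v=int(u),int(v); c=z['p'][max(0,v-60):v+60,max(0,u-80):u+80,::-1]; cv2.imwrite('pics/s5c.png',cv2.resize(cv2.convertScaleAbs(c,alpha=1.7,beta=20),None,fx=4,fy=4,interpolation=cv2.INTER_CUBIC))
E
```

```text
time: 5.98
tool_pos: [547.3, 105.2, 230.3]
tcp_rot: [0.591, 1.57, 0.219]
contact_force: [0.5, 0.8, -0.3]
grip_width: 24.8
time: 6.23
tool_pos: [547.4, 105.0, 230.2]
tcp_rot: [0.381, 1.57, 0.248]
contact_force: [-0.1, -0.6, -0.3]
grip_width: 25.0
t=6.23 tcp=[547.4 105.  230.2] jaw=1.438 q6=-1.39 shift_cm=[14.02 -0.19 -0.08] turn=0.005 (tool x down)
toolx [ 0.001  0.    -1.   ] y [0.133 0.991 0.   ] z [ 0.991 -0.133  0.001] f [-0.1 -0.6 -0.3] w 25.0
245.34523862975743 119.49145640197791
```

View pics/s5c.png

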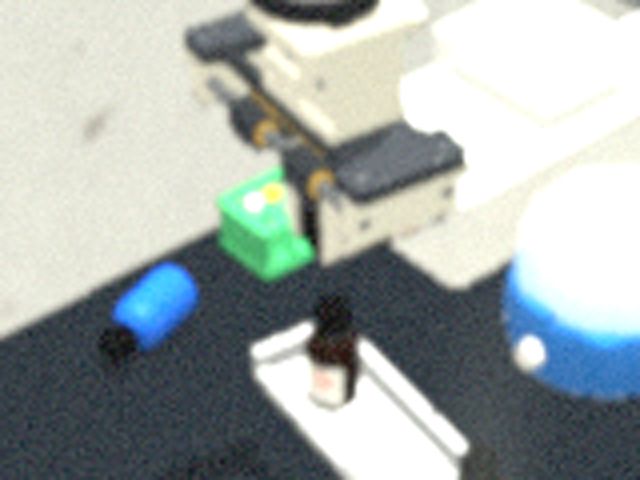

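```bash
python3 - <<'E'
from h import *
z=load('s5'); o=bot.get_obs(); T=o['tool_pos'];M=rot(o['tcp_rot'])
for s in (0,40,80): print(s,[tuple((np.array(proj(z,T+M[:,2]*s+np.array([0,0,k])))-[165,59])*4) for k in (12,-60)])
snap('top','t5'); snap('wrist','w5')
t=load('t5'); c=t['p'][100:260,150:330,::-1]; cv2.imwrite('pics/t5c.png',cv2.resize(cv2.convertScaleAbs(c,alpha=1.7,beta=20),None,fx=4,fy=3.7))
W=cloud(z); m=(W[...,2]>130)&(W[...,2]<290)&(W[...,0]>560)&(W[...,0]<660)&(W[...,1]>50)&(W[...,1]<140); q=W[m]; print(len(q)); print(q[::max(1,len(q)//25)].round(0))
E
```

```text
0 [(np.float64(320.85500709565395), np.float64(225.9121373399601)), (np.float64(323.8693993337939), np.float64(317.9215496075117))]
40 [(np.float64(376.5609192245272), np.float64(203.97512038148682)), (np.float64(376.58199669769397), np.float64(295.8138476141128))]
80 [(np.float64(430.5890805178599), np.float64(182.6988025683071)), (np.float64(427.7898604818172), np.float64(274.3372319876316))]
28
[[617.  74. 233.]
 [607.  74. 234.]
 [615.  76. 230.]
 [619.  76. 227.]
 [602.  76. 233.]
 [605.  76. 232.]
 [609.  76. 229.]
 [616.  80. 223.]
 [593.  77. 234.]
 [598.  79. 230.]
 [601.  78. 230.]
 [605.  79. 227.]
 [589.  80. 231.]
 [590.  77. 232.]
 [595.  79. 229.]
 [600.  81. 225.]
 [579.  79. 234.]
 [581.  78. 233.]
 [585.  79. 231.]
 [588.  78. 230.]
 [575.  83. 230.]
 [577.  81. 231.]
 [581.  81. 229.]
 [587.  84. 224.]
 [567.  85. 230.]
 [569.  82. 231.]
 [573.  83. 228.]
 [577.  84. 226.]]
```

View pics/w5.png

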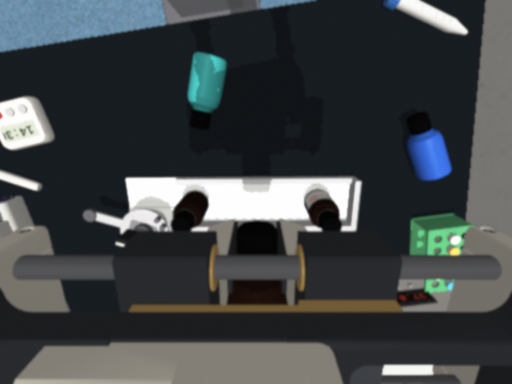

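View pics/t5c.png

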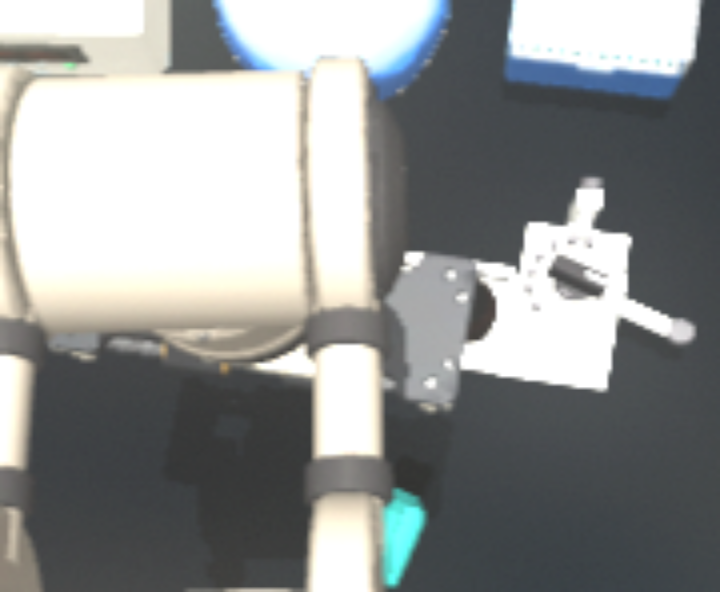

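```bash
python3 -m handwheel '[[[3.9,-0.19,-0.1,0],[4,0,0,0],[4,0,0,0],[4,0,0,0],[2.7,0,0,0],[1,0,0,0],[0,0,0,0]]]'; python3 -m handwheel '[[[0,0,0.3,0],[0,0,0.2,0],[0,0,0.2,0]]]'; python3 -c "
from h import *
goto(546.5,103.2,34,1.4327)"
```

```text
time: 6.97
tool_pos: [545.1, 102.4, 31.5]
tcp_rot: [-2.97, 1.566, -3.11]
contact_force: [-1.3, -0.7, -0.1]
grip_width: 24.6
time: 7.22
tool_pos: [555.4, 101.6, 36.0]
tcp_rot: [0.209, 1.567, 0.069]
contact_force: [-4.5, 1.4, 0.2]
grip_width: 24.2
t=7.22 tcp=[555.4 101.6  36. ] jaw=1.432 q6=-1.39 shift_cm=[ 0.19  0.04 -0.91] turn=-0.001 (tool x down)
toolx [ 0.004  0.    -1.   ] y [0.139 0.99  0.001] z [ 0.99  -0.139  0.004] f [-4.5  1.4  0.2] w 24.2
```

```bash
python3 -m handwheel '[[[-0.3,0,0.3,0],[-0.3,0,0.25,0],[-0.3,0,0.2,0],[-0.3,0,0.15,0]]]'; python3 -m handwheel '[[[-0.3,0,0.15,0],[-0.3,0,0.15,0],[-0.3,0,0.15,0],[-0.3,0,0.15,0]]]'; python3 - <<'E'
from h import *
snap('scene','s6'); o=bot.get_obs();z=load('s6'); u,v=map(int,proj(z,o['tool_pos'])); print(o['contact_force'],o['moment'],o['tool_pos'])
c=z['p'][v-60:v+60,u-60:u+100,::-1]; cv2.imwrite('pics/s6c.png',cv2.resize(cv2.convertScaleAbs(c,alpha=1.7,beta=20),None,fx=4,fy=4,interpolation=cv2.INTER_CUBIC))
E
```

```text
time: 7.55
tool_pos: [558.6, 100.8, 45.7]
tcp_rot: [-3.075, 1.562, 3.07]
contact_force: [-11.8, 2.3, 0.6]
grip_width: 24.4
time: 7.88
tool_pos: [564.9, 100.1, 58.0]
tcp_rot: [-3.092, 1.563, 3.052]
contact_force: [-9.5, 3.3, 2.8]
grip_width: 25.0
[-12.47501375   2.13798978   3.65776468] [0.48353883 2.2353966  0.00863015] [565.531445   100.02362536  58.73064215]
```

View pics/s6c.png

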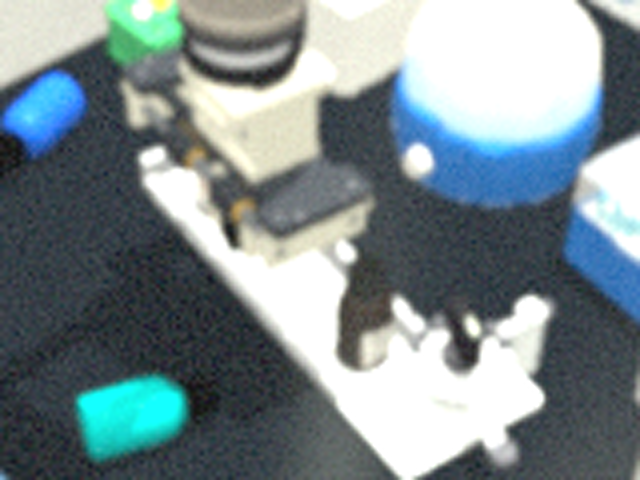

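```bash
python3 -m handwheel '[[[-0.26,0,0.13,0],[-0.25,0,0.15,0],[-0.24,0,0.16,0],[-0.23,0,0.17,0],[-0.22,0,0.17,0],[-0.22,0,0.18,0],[-0.21,0,0.19,0],[-0.2,0,0.2,0]]]'; python3 - <<'E'
from h import *
goto(602,95.5,95)
snap('scene','s7')
z=load('s7'); W=cloud(z); m=(W[...,2]>10)&(W[...,2]<70)&(W[...,0]>560)&(W[...,0]<660)&(W[...,1]>60)&(W[...,1]<130); L=W[m]-[602,95.5,0]; lx=L[:,0]*.9905-L[:,1]*.1377; ly=L[:,0]*.1377+L[:,1]*.9905
P=z['p'][m]; dark=P.max(1)<70
for a,b,c in sorted(zip(lx[dark].round(),ly[dark].round(),L[dark,2].round()))[::6]: print(a,b,c)
E
```

```text
time: 8.6
tool_pos: [580.6, 97.9, 77.1]
tcp_rot: [3.057, 1.568, 2.918]
contact_force: [-5.6, 1.7, 0.7]
grip_width: 24.8
t=8.60 tcp=[580.6  97.9  77.1] jaw=1.432 q6=-1.40 shift_cm=[-1.8   0.06  2.15]
toolx [-0.002  0.001 -1.   ] y [0.138 0.99  0.   ] z [ 0.99  -0.138 -0.003] f [-5.6  1.7  0.7] w 24.8
29.0 -22.0 58.0
39.0 -22.0 49.0
47.0 -17.0 53.0
```

```bash
python3 -m handwheel '[[[0,0,-0.6,0],[0.4,0,-0.6,0],[0.4,0,0,0],[0,0,0.1,0],[0,0,0.1,0],[-0.1,0,0.2,0],[-0.15,0,0.25,0],[-0.15,0,0.25,0]]]'; python3 -m handwheel '[[[-0.17,0,0.24,0],[-0.17,0,0.24,0],[-0.16,0,0.24,0]]]'; python3 -m handwheel '[[[-0.16,0,0.24,0],[-0.15,0,0.24,0],[-0.15,0,0.24,0]]]';cat > side.py <<'E'
from h import *
import sys
def side(n):
    goto(602,95.5,95)
    snap('scene',n); z=load(n); W=cloud(z); m=(W[...,2]>8)&(W[...,2]<80)&(W[...,0]>540)&(W[...,0]<680)&(W[...,1]>55)&(W[...,1]<135); L=W-[602,95.5,0]; lx=L[...,0]*.9905-L[...,1]*.1377; ly=L[...,0]*.1377+L[...,1]*.9905
    P=z['p']; m&=(P.max(-1)<75)&(abs(ly)<30)
    for a,b,c in sorted(zip(lx[m].round(),ly[m].round(),L[m][:,2].round()))[::max(1,m.sum()//12)]: print((a,b,c),end=' ')
    u,v=map(int,proj(z,[602,95.5,40])); c=P[v-60:v+60,u-80:u+80,::-1]; cv2.imwrite(f'pics/{n}c.png',cv2.resize(cv2.convertScaleAbs(c,alpha=1.7,beta=20),None,fx=4.5,fy=4.5,interpolation=cv2.INTER_CUBIC))
side(sys.argv[1])
E
python3 side.py s8
```

```text
time: 9.32
tool_pos: [577.3, 98.1, 71.8]
tcp_rot: [-3.091, 1.566, 3.053]
contact_force: [-8.7, 1.0, 3.4]
grip_width: 25.1
time: 9.57
tool_pos: [583.4, 97.5, 77.0]
tcp_rot: [-3.11, 1.564, 3.034]
contact_force: [-12.0, 2.5, 7.7]
grip_width: 24.7
time: 9.82
tool_pos: [590.8, 96.7, 82.2]
tcp_rot: [3.126, 1.565, 2.987]
contact_force: [-10.5, 1.6, 10.3]
grip_width: 24.8
t=9.82 tcp=[590.8  96.7  82.2] jaw=1.432 q6=-1.40 shift_cm=[-1.29  0.04  1.12]
toolx [-0.006  0.001 -1.   ] y [0.138 0.99  0.   ] z [ 0.99  -0.138 -0.006] f [-10.5   1.6  10.3] w 24.8
(np.float64(-9.0), np.float64(-13.0), np.float64(71.0)) (np.float64(-7.0), np.float64(-15.0), np.float64(72.0)) (np.float64(-4.0), np.float64(-20.0), np.float64(74.0)) (np.float64(-1.0), np.float64(-22.0), np.float64(66.0)) (np.float64(19.0), np.float64(-21.0), np.float64(67.0)) (np.float64(25.0), np.float64(-22.0), np.float64(61.0)) (np.float64(27.0), np.float64(-19.0), np.float64(61.0)) (np.float64(31.0), np.float64(-24.0), np.float64(55.0)) (np.float64(32.0), np.float64(-18.0), np.float64(62.0)) (np.float64(36.0), np.float64(-23.0), np.float64(48.0)) (np.float64(38.0), np.float64(-19.0), np.float64(47.0)) (np.float64(40.0), np.float64(-22.0), np.float64(40.0)) (np.float64(42.0), np.float64(-19.0), np.float64(49.0)) (np.float64(44.0), np.float64(-16.0), np.float64(50.0)) (np.float64(48.0), np.float64(-16.0), np.float64(43.0))
```

View pics/s8c.png

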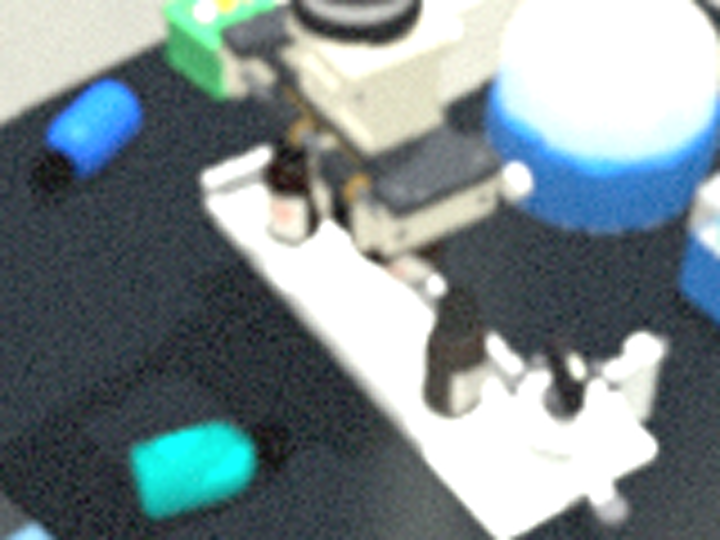

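```bash
python3 -m handwheel '[[[-0.12,0,0.26,0],[-0.12,0,0.26,0],[-0.11,0,0.26,0],[-0.1,0,0.26,0]]]'; python3 -m handwheel '[[[-0.09,0,0.26,0],[-0.08,0,0.26,0],[-0.07,0,0.26,0],[-0.06,0,0.26,0],[-0.05,0,0.26,0]]]'; python3 side.py s9
```

```text
time: 10.2
tool_pos: [602.1, 95.2, 87.9]
tcp_rot: [2.971, 1.568, 2.833]
contact_force: [-9.7, 2.4, 14.8]
grip_width: 25.0
time: 10.62
tool_pos: [616.7, 93.2, 92.3]
tcp_rot: [0.592, 1.569, 0.454]
contact_force: [-6.1, 1.2, 14.5]
grip_width: 24.6
t=10.62 tcp=[616.7  93.2  92.3] jaw=1.432 q6=-1.41 shift_cm=[-0.27  0.03 -1.49]
toolx [ 0.002  0.001 -1.   ] y [0.138 0.99  0.001] z [ 0.99  -0.138  0.001] f [-6.1  1.2 14.5] w 24.6
(np.float64(3.0), np.float64(-5.0), np.float64(74.0)) (np.float64(4.0), np.float64(-4.0), np.float64(76.0)) (np.float64(6.0), np.float64(-15.0), np.float64(76.0)) (np.float64(8.0), np.float64(-12.0), np.float64(77.0)) (np.float64(13.0), np.float64(-19.0), np.float64(80.0)) (np.float64(23.0), np.float64(-20.0), np.float64(76.0)) (np.float64(28.0), np.float64(-22.0), np.float64(78.0)) (np.float64(35.0), np.float64(-24.0), np.float64(61.0)) (np.float64(38.0), np.float64(-18.0), np.float64(58.0)) (np.float64(40.0), np.float64(-21.0), np.float64(52.0)) (np.float64(41.0), np.float64(-18.0), np.float64(65.0)) (np.float64(45.0), np.float64(-21.0), np.float64(37.0)) (np.float64(50.0), np.float64(-17.0), np.float64(43.0))
```

View pics/s9c.png

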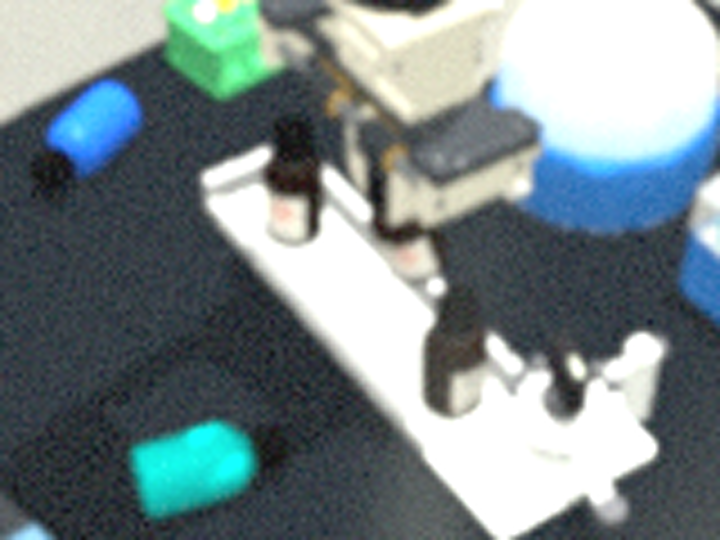

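```bash
python3 -m handwheel '[[[-0.04,0,0.27,0],[-0.03,0,0.27,0],[-0.02,0,0.27,0],[0,0,0.27,0],[0,0,0.27,0],[0,0,0.27,0],[0,0,0.27,0],[0.02,0,0.27,0]]]';  python3 side.py s10
```

```text
time: 11.33
tool_pos: [639.6, 90.0, 93.5]
tcp_rot: [0.258, 1.566, 0.119]
contact_force: [-3.1, 1.7, 13.1]
grip_width: 24.7
t=11.33 tcp=[639.6  90.   93.5] jaw=1.432 q6=-1.41 shift_cm=[-0.17  0.02 -3.8 ]
toolx [ 0.005  0.001 -1.   ] y [0.138 0.99  0.001] z [ 0.99  -0.138  0.005] f [-3.1  1.7 13.1] w 24.7
(np.float64(17.0), np.float64(-3.0), np.float64(77.0)) (np.float64(20.0), np.float64(5.0), np.float64(72.0)) (np.float64(23.0), np.float64(-15.0), np.float64(76.0)) (np.float64(26.0), np.float64(-18.0), np.float64(33.0)) (np.float64(27.0), np.float64(-19.0), np.float64(80.0)) (np.float64(31.0), np.float64(-19.0), np.float64(78.0)) (np.float64(39.0), np.float64(-23.0), np.float64(34.0)) (np.float64(42.0), np.float64(-23.0), np.float64(49.0)) (np.float64(43.0), np.float64(-22.0), np.float64(56.0)) (np.float64(45.0), np.float64(-22.0), np.float64(66.0)) (np.float64(46.0), np.float64(-22.0), np.float64(57.0)) (np.float64(47.0), np.float64(-21.0), np.float64(40.0)) (np.float64(48.0), np.float64(-21.0), np.float64(44.0)) (np.float64(51.0), np.float64(-19.0), np.float64(68.0)) (np.float64(52.0), np.float64(-18.0), np.float64(70.0))
```

View pics/s10c.png

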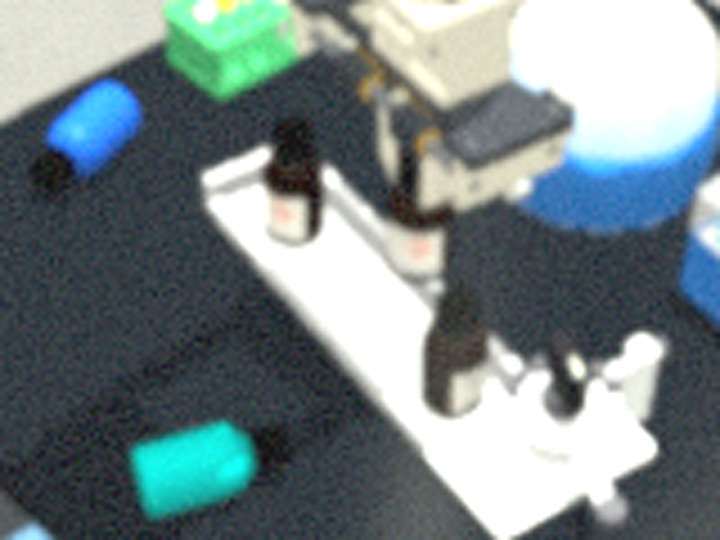

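```bash
python3 -m handwheel '[[[-1.3,0,0,0],[0,0,-1.2,0],[0,0,-1.3,0],[0,0,-1.3,0],[0,0,0,0],[0,0,0,0]]]';  python3 side.py s11
```

```text
time: 11.88
tool_pos: [600.6, 95.0, 103.8]
tcp_rot: [0.151, 1.569, 0.013]
contact_force: [0.4, 0.3, -1.5]
grip_width: 25.0
t=11.88 tcp=[600.6  95.  103.8] jaw=1.432 q6=-1.40 shift_cm=[0.88 0.07 0.13]
toolx [ 0.001  0.    -1.   ] y [0.138 0.99  0.   ] z [ 0.99  -0.138  0.001] f [ 0.4  0.3 -1.5] w 25.0
(np.float64(4.0), np.float64(-23.0), np.float64(61.0)) (np.float64(4.0), np.float64(-23.0), np.float64(76.0)) (np.float64(5.0), np.float64(-23.0), np.float64(68.0)) (np.float64(5.0), np.float64(-22.0), np.float64(63.0)) (np.float64(5.0), np.float64(-22.0), np.float64(72.0)) (np.float64(8.0), np.float64(-22.0), np.float64(62.0)) (np.float64(8.0), np.float64(-22.0), np.float64(74.0)) (np.float64(9.0), np.float64(-22.0), np.float64(50.0)) (np.float64(9.0), np.float64(-22.0), np.float64(69.0)) (np.float64(9.0), np.float64(-21.0), np.float64(53.0)) (np.float64(9.0), np.float64(-21.0), np.float64(57.0)) (np.float64(9.0), np.float64(-21.0), np.float64(64.0)) (np.float64(9.0), np.float64(-21.0), np.float64(76.0)) (np.float64(9.0), np.float64(-20.0), np.float64(79.0)) (np.float64(14.0), np.float64(-18.0), np.float64(75.0)) (np.float64(15.0), np.float64(-18.0), np.float64(47.0)) (np.float64(15.0), np.float64(-17.0), np.float64(78.0)) (np.float64(17.0), np.float64(-15.0), np.float64(67.0))
```

View pics/s11c.png

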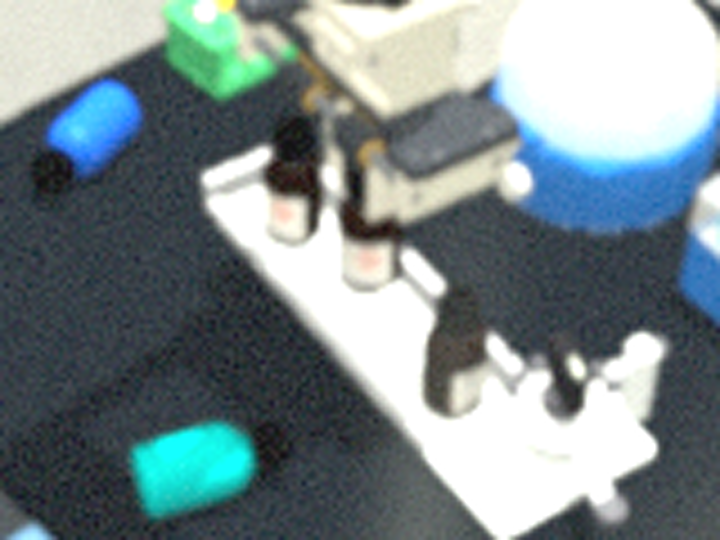

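```bash
python3 -m handwheel '[[[1,0.05,0.1,0],[1,0,0,0],[0.6,0,0,0],[0.3,0,0,0],[0.2,0,0,0],[0.1,0,0,0]]]';  python3 -m handwheel '[[[0.15,0,0,0],[0.15,0,0,0],[0,0,0,0]]]'
```

```text
time: 12.43
tool_pos: [601.0, 95.3, 70.7]
tcp_rot: [-3.054, 1.57, 3.091]
contact_force: [-0.1, -0.2, -0.9]
grip_width: 24.9
time: 12.68
tool_pos: [602.3, 95.3, 69.8]
tcp_rot: [0.136, 1.568, -0.003]
contact_force: [-0.3, -1.4, 6.0]
grip_width: 25.0
```

```bash
python3 -m handwheel '[[[0.1,0,0,0],[0.1,0,0,0],[0,0,0,0]]]'; python3 side.py s12
```

```text
time: 12.93
tool_pos: [603.4, 95.3, 69.5]
tcp_rot: [0.138, 1.564, -0.0]
contact_force: [-0.6, -1.0, 12.5]
grip_width: 24.9
t=12.93 tcp=[603.4  95.3  69.5] jaw=1.432 q6=-1.40 shift_cm=[-2.55  0.   -0.13]
toolx [ 0.007 -0.    -1.   ] y [0.138 0.99  0.001] z [ 0.99  -0.138  0.007] f [-0.6 -1.  12.5] w 24.9
(np.float64(-19.0), np.float64(-8.0), np.float64(64.0)) (np.float64(-17.0), np.float64(-10.0), np.float64(58.0)) (np.float64(-15.0), np.float64(-13.0), np.float64(59.0)) (np.float64(-13.0), np.float64(-15.0), np.float64(63.0)) (np.float64(-11.0), np.float64(-21.0), np.float64(56.0)) (np.float64(-11.0), np.float64(-1.0), np.float64(74.0)) (np.float64(-10.0), np.float64(-10.0), np.float64(77.0)) (np.float64(-9.0), np.float64(-9.0), np.float64(79.0)) (np.float64(-7.0), np.float64(-11.0), np.float64(65.0)) (np.float64(-4.0), np.float64(-20.0), np.float64(59.0)) (np.float64(0.0), np.float64(-20.0), np.float64(64.0)) (np.float64(4.0), np.float64(-24.0), np.float64(46.0)) (np.float64(7.0), np.float64(-20.0), np.float64(50.0)) (np.float64(11.0), np.float64(-19.0), np.float64(58.0))
```

View pics/s12c.png

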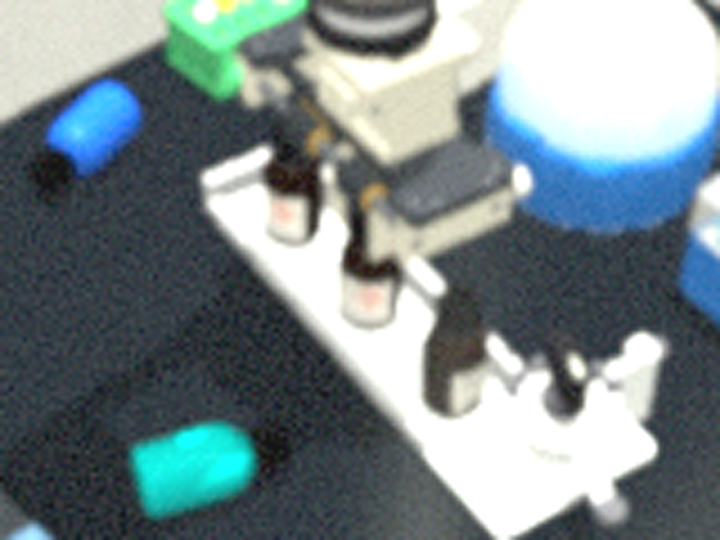

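```bash
python3 -m handwheel '[[[-0.15,0,0,0],[0,0,0,0]]]'; python3 -m handwheel '[[[0,0,0,0],[0,0,0,0],[0,0,0,0],[0,0,0,0]]]' 0.5;  python3 -m handwheel '[[[-0.5,0,0,0],[-1,0,0,0],[-2,0,0,0],[-3,0,0,0],[-3,0,0,0],[-3,0,0,0],[0,0,0,0]]]';python3 side.py s13
```

```text
time: 13.15
tool_pos: [602.4, 95.3, 69.7]
tcp_rot: [0.167, 1.567, 0.028]
contact_force: [-0.3, -0.1, 7.5]
grip_width: 24.8
time: 13.48
tool_pos: [600.9, 95.3, 67.5]
tcp_rot: [3.125, 1.57, 2.986]
contact_force: [0.1, -0.5, -0.3]
grip_width: 44.5
time: 14.07
tool_pos: [604.2, 95.5, 200.6]
tcp_rot: [0.179, 1.558, 0.041]
contact_force: [1.0, -0.1, 1.0]
grip_width: 46.0
t=14.07 tcp=[604.2  95.5 200.6] jaw=1.432 q6=-1.40 shift_cm=[10.56 -0.05 -0.34]
toolx [ 0.012  0.001 -1.   ] y [0.138 0.99  0.002] z [ 0.99  -0.138  0.012] f [ 1.  -0.1  1. ] w 46.0
(np.float64(-18.0), np.float64(-11.0), np.float64(63.0)) (np.float64(-16.0), np.float64(1.0), np.float64(60.0)) (np.float64(-13.0), np.float64(-4.0), np.float64(62.0)) (np.float64(-11.0), np.float64(-16.0), np.float64(63.0)) (np.float64(-10.0), np.float64(-4.0), np.float64(76.0)) (np.float64(-8.0), np.float64(-11.0), np.float64(73.0)) (np.float64(-6.0), np.float64(-13.0), np.float64(74.0)) (np.float64(-3.0), np.float64(-20.0), np.float64(54.0)) (np.float64(-0.0), np.float64(-15.0), np.float64(65.0)) (np.float64(3.0), np.float64(-21.0), np.float64(56.0)) (np.float64(5.0), np.float64(-13.0), np.float64(68.0)) (np.float64(9.0), np.float64(-22.0), np.float64(50.0)) (np.float64(12.0), np.float64(-12.0), np.float64(64.0))
```

View pics/s13c.png

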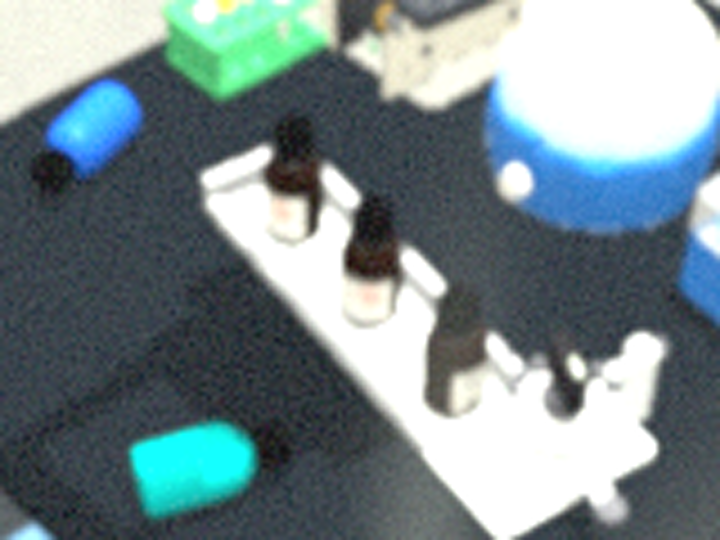

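```bash
python3 -m handwheel '[[[0,-3.2,0.6,0],[0,-3.2,0.6,0],[0,-3.2,0.6,0],[0,-3.2,0.5,0],[0,-3.2,0.5,0.12],[0,0,0,0.12],[0,0,0,0.12],[0,0,0,0.12]]]'; python3 -m handwheel '[[[0,0,0,0.12],[0,0,0,0.12],[0,0,0,0.12],[0,0,0,0.12],[0,0,0,0.12],[0,0,0,0.12],[0,0,0,0.12],[0,0,0,0.12]]]';python3 -m handwheel '[[[0,0,0,0.12],[0,0,0,0.12],[0,0,0,0.12],[0,0,0,0.085],[0,0,0,0]]]'; python3 - <<'E'
from h import *
goto(609.7,-67.1,61,-0.453)
snap('wrist','w14'); snap('scene','s14')
np.set_printoptions(precision=1,suppress=True)
for c,n in [('wrist','w14'),('scene','s14')]:
  for l in ['knob_grip','gate_tip','bottle_right','bottle_fallen']:
    print(c,l,[(np.round(q['point']),round(q['conf'],2)) for q in bot.spot_point(c,l)][:4])
z=load('w14'); W=cloud(z)
m=(W[...,2]>78)&(W[...,2]<105)&(W[...,0]<660)
n,lab,st,ce=cv2.connectedComponentsWithStats(m.astype(np.uint8))
for i in range(1,n):
    if st[i,4]>40:
        q=W[lab==i]; top=q[q[:,2]>np.percentile(q[:,2],50)]; print(st[i],'top mean',top.mean(0),'minmax',q.min(0),q.max(0))
E
```

```text
time: 14.78
tool_pos: [606.1, -67.9, 191.9]
tcp_rot: [-2.858, 1.569, 2.798]
contact_force: [0.5, -0.2, 0.8]
grip_width: 45.8
time: 15.45
tool_pos: [606.2, -66.9, 192.0]
tcp_rot: [-1.843, 1.569, 2.855]
contact_force: [-0.0, 0.0, -0.4]
grip_width: 45.7
time: 15.87
tool_pos: [606.2, -66.9, 192.1]
tcp_rot: [-1.397, 1.569, 2.859]
contact_force: [0.3, -0.8, -0.4]
grip_width: 45.8
t=15.87 tcp=[606.2 -66.9 192.1] jaw=-0.456 q6=0.22 shift_cm=[13.11  0.34 -0.14] turn=-0.003 (tool x down)
toolx [-0.002  0.    -1.   ] y [ 0.898 -0.44  -0.002] z [-0.44  -0.898  0.   ] f [ 0.3 -0.8 -0.4] w 45.8
wrist knob_grip [(array([260., 180.]), 0.73)]
wrist gate_tip [(array([263., 231.]), 0.83)]
wrist bottle_right [(array([222., 125.]), 0.64)]
wrist bottle_fallen [(array([193.,  52.]), 0.88), (array([ 60., 146.]), 0.56)]
scene knob_grip [(array([310., 188.]), 0.66)]
scene gate_tip [(array([320., 222.]), 0.8)]
scene bottle_right [(array([282., 194.]), 0.92)]
scene bottle_fallen [(array([209., 131.]), 0.79), (array([266., 176.]), 0.74), (array([216., 213.]), 0.71)]
[157  10  34  38 939] top mean [603.3  94.5  94.6] minmax [590.5  81.6  78.2] [616.1 107.4  96.5]
[195 116  30  28 627] top mean [590.    4.9  94.6] minmax [576.8  -7.3  78.5] [602.4  18.   96.7]
[255 163  14  39 515] top mean [611.1 -65.   88. ] minmax [597.4 -84.3  78.5] [624.4 -45.7  89.6]
```

View pics/w14.png

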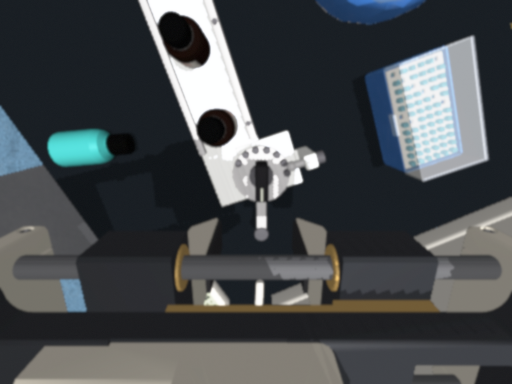

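```bash
python3 -m handwheel '[[[3,0.35,-0.3,0],[3,0,0,0],[3,0,0,0],[2.5,0,0,0],[1.6,0,0,0],[0,0,0,0],[0,0,0,0]]]'; python3 -c "
from h import *
goto(610.7,-65.6,61,-0.453)"
```

```text
time: 16.95
tool_pos: [610.9, -65.8, 61.4]
tcp_rot: [-1.395, 1.569, 2.865]
contact_force: [0.8, -0.0, 0.1]
grip_width: 46.0
t=16.95 tcp=[610.9 -65.8  61.4] jaw=-0.453 q6=0.22 shift_cm=[ 0.04 -0.03 -0.01] turn=0.000 (tool x down)
toolx [-0.001  0.    -1.   ] y [ 0.899 -0.437 -0.002] z [-0.437 -0.899  0.   ] f [ 0.8 -0.   0.1] w 46.0
```

```bash
python3 -m handwheel '[[[0,0,0,0],[0,0,0,0],[0,0,0,0],[0,0,0,0],[0,0,0,0],[0,0,0,0],[0,0,0,0]]]' 0; python3 -c "
from h import *
goto(610.7,-65.6,61,-0.453); print(bot.get_obs()['moment'])"
```

```text
time: 17.53
tool_pos: [611.8, -66.1, 62.5]
tcp_rot: [1.783, 1.569, -0.241]
contact_force: [0.9, -0.8, 3.1]
grip_width: 13.9
t=17.53 tcp=[611.8 -66.1  62.5] jaw=-0.453 q6=0.22 shift_cm=[ 0.15 -0.12  0.  ] turn=0.000 (tool x down)
toolx [ 0.002 -0.    -1.   ] y [ 0.899 -0.438  0.002] z [-0.438 -0.899 -0.   ] f [ 0.9 -0.8  3.1] w 13.9
[-0.18135991 -0.0122973  -0.02007144]
```

```bash
cat > k.py <<'E'
from h import *
o=bot.get_obs(); M=rot(o['tcp_rot']); j=np.arctan2(M[1,1],M[0,1]); d=(-0.453-j+1)%(2*np.pi)-1
print('t %.2f turned %.3f Mz %.3f f %s w %.1f tcp %s'%(o['time'],d,o['moment'][2],np.round(o['contact_force'],1),o['grip_width'],np.round(o['tool_pos'],1)))
E
for i in 1; do python3 -m handwheel '[[[0,0,0,0.05],[0,0,0,0.05]]]' >/dev/null; python3 k.py
python3 -m handwheel '[[[0,0,0,0.05],[0,0,0,0]]]'>/dev/null; python3 k.py
python3 -m handwheel '[[[0,0,0,0.05],[0,0,0,0]]]'>/dev/null; python3 k.py
python3 -m handwheel '[[[0,0,0,0.05],[0,0,0,0]]]'>/dev/null; python3 k.py; done
```

```text
t 17.70 turned 0.102 Mz 0.187 f [1.8 0.2 2.9] w 14.1 tcp [611.7 -66.   62.4]
t 17.87 turned 0.152 Mz -0.047 f [ 0.7 -0.8  4.3] w 13.9 tcp [611.7 -66.   62.4]
t 18.03 turned 0.200 Mz -0.108 f [ 0.6 -1.2  4.8] w 14.0 tcp [611.6 -66.1  62.4]
t 18.20 turned 0.250 Mz -0.090 f [ 0.6 -1.   4.5] w 13.5 tcp [611.6 -66.   62.4]
```

```bash
python3 -m handwheel '[[[0,0,0,0.05],[0,0,0,0]]]' >/dev/null; python3 k.py
python3 -m handwheel '[[[0,0,0,0.05],[0,0,0,0]]]'>/dev/null; python3 k.py
python3 -m handwheel '[[[0,0,0,0.05],[0,0,0,0]]]'>/dev/null; python3 k.py
python3 -m handwheel '[[[0,0,0,0.019],[0,0,0,0],[0,0,0,0]]]'>/dev/null; python3 k.py
python3 - <<'E'
from h import *
snap('wrist','w15'); snap('scene','s15'); z=load('s15')
c=z['p'][130:250,240:400,::-1]; cv2.imwrite('pics/s15c.png',cv2.resize(c,None,fx=4.5,fy=4.5,interpolation=cv2.INTER_CUBIC))
E
```

```text
t 18.37 turned 0.300 Mz -0.132 f [ 0.6 -1.4  4.1] w 14.0 tcp [611.6 -66.   62.4]
t 18.53 turned 0.350 Mz -0.190 f [-0.7 -0.6  5.8] w 13.8 tcp [611.5 -66.   62.4]
t 18.70 turned 0.400 Mz -0.263 f [-0.  -2.2  5.5] w 14.0 tcp [611.5 -66.   62.4]
t 18.95 turned 0.417 Mz -0.033 f [-0.7 -0.8  5.3] w 13.8 tcp [611.5 -65.9  62.4]
```

View pics/w15.png

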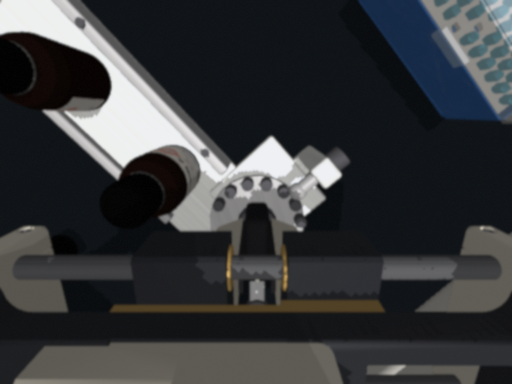

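View pics/s15c.png

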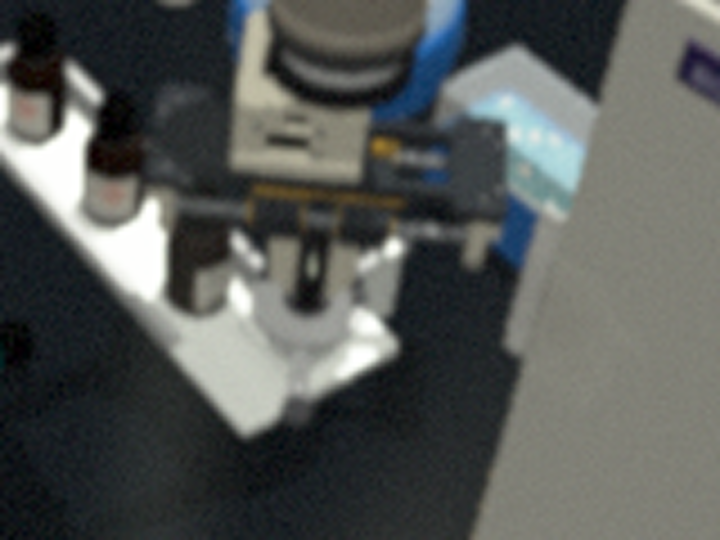

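```bash
python3 -m handwheel '[[[0,0,0,0.05],[0,0,0,0.05],[0,0,0,0.05],[0,0,0,0.05]]]' >/dev/null; python3 k.py
python3 -m handwheel '[[[0,0,0,0.05],[0,0,0,0.05],[0,0,0,0.05],[0,0,0,0.05]]]'>/dev/null; python3 k.py
python3 -m handwheel '[[[0,0,0,0.02],[0,0,0,0],[0,0,0,0]]]'>/dev/null; python3 k.py
python3 -m handwheel '[[[0,0,0,0.05],[0,0,0,0.05],[0,0,0,0.05],[0,0,0,0.05]]]' >/dev/null; python3 k.py
python3 -m handwheel '[[[0,0,0,0.05],[0,0,0,0.05],[0,0,0,0.05],[0,0,0,0.05]]]'>/dev/null; python3 k.py
python3 -m handwheel '[[[0,0,0,0.019],[0,0,0,0],[0,0,0,0]]]'>/dev/null; python3 k.py
python3 - <<'E'
from h import *
np.set_printoptions(precision=1,suppress=True)
snap('scene','s16'); z=load('s16'); print('gate',[(q['point'],round(q['conf'],2)) for q in bot.spot_point('scene','gate_tip')])
g=np.array([602,95.5,0]);xl=np.array([.9905,-.1377,0]);yl=np.array([.1377,.9905,0]); A=g+30*xl-160*yl
for k in (2,3,4):
    a=.419*k; d=np.array([-.309,-.951]); d=np.array([[np.cos(a),np.sin(a)],[-np.sin(a),np.cos(a)]])@d; P=A+78*(d[0]*xl+d[1]*yl)+[0,0,40]; print(k,'expect tip px',proj(z,P))
c=z['p'][130:250,240:400,::-1]; cv2.imwrite('pics/s16c.png',cv2.resize(c,None,fx=4.5,fy=4.5,interpolation=cv2.INTER_CUBIC))
snap('wrist','w16');snap('top','t16')
E
```

```text
t 19.38 turned 0.619 Mz 0.095 f [0.1 0.  6.1] w 13.7 tcp [611.5 -65.7  62.5]
t 19.72 turned 0.819 Mz -0.043 f [-0.4  1.7  6.2] w 13.7 tcp [611.3 -65.6  62.4]
t 19.97 turned 0.836 Mz -0.018 f [-1.1  0.4  4.9] w 13.9 tcp [611.4 -65.6  62.4]
t 20.30 turned 1.038 Mz 0.149 f [1.  2.5 5.8] w 13.7 tcp [611.3 -65.4  62.4]
t 20.63 turned 1.239 Mz 0.001 f [-0.8  2.2  6.4] w 13.8 tcp [611.3 -65.3  62.4]
t 20.88 turned 1.255 Mz -0.027 f [0.1 1.6 6. ] w 14.3 tcp [611.3 -65.2  62.4]
gate [([283.8, 211.5], 0.84)]
2 expect tip px (np.float64(292.3625711918395), np.float64(217.89895943378573))
3 expect tip px (np.float64(282.91699824912484), np.float64(210.88244590807636))
4 expect tip px (np.float64(277.9901781587936), np.float64(201.91763188551968))
```

View pics/w16.png

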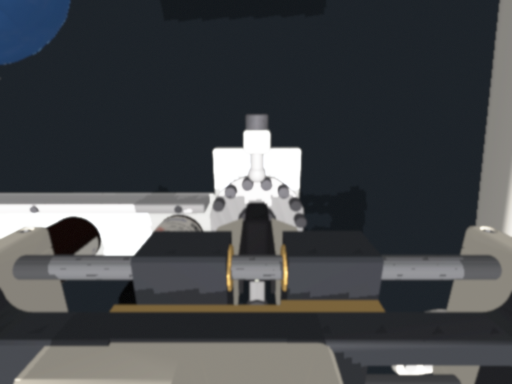

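View pics/s16c.png

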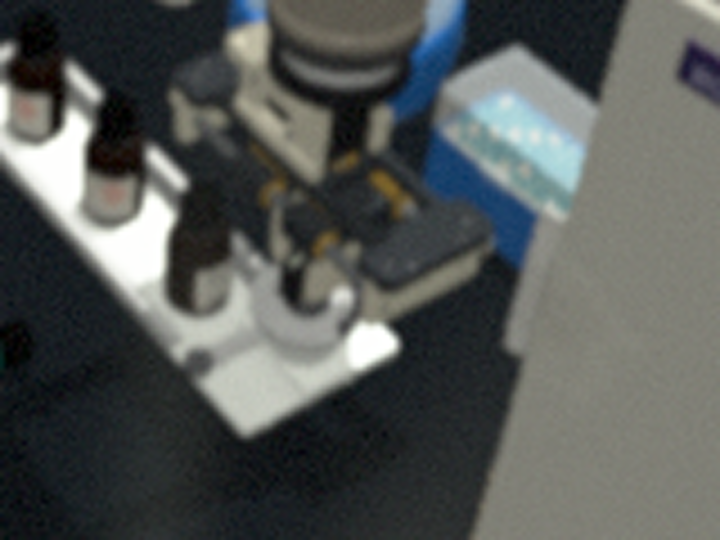

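```bash
python3 - <<'E'
from h import *
a=load('scene0')['p'];
for n in ['s16']:
    b=load(n)['p']; cv2.imwrite('pics/full16.png',b[:,:,::-1])
    for nm,(x,y) in {'timer':(301,280),'marker':(341,284),'tube':(156,166),'turq':(229,211),'blue':(203,136),'left':(247,148),'right':(284,187)}.items():
        d=np.abs(a[y-14:y+14,x-14:x+14].astype(int)-b[y-14:y+14,x-14:x+14]).mean(); print(nm,round(d,1))
for n in ['s13','s16']:
    W=cloud(load(n)); m=(W[...,2]>86)&(W[...,2]<102)&(W[...,0]>560)&(W[...,0]<640)&(W[...,1]>-20)&(W[...,1]<210)
    k,lab,st,ce=cv2.connectedComponentsWithStats(m.astype(np.uint8))
    for i in range(1,k):
        if st[i,4]>10: print(n,np.round(W[lab==i].mean(0),1),st[i,4])
E
```

```text
timer 8.6
marker 6.1
tube 5.8
turq 6.3
blue 6.0
left 7.9
right 14.9
s13 [615.3 180.9  92.4] 53
s13 [601.7  90.5  92.6] 61
s13 [588.7   1.1  92.7] 70
s16 [615.4 181.2  92.5] 52
s16 [601.6  90.3  92.4] 65
s16 [588.5   1.1  92.8] 70
```

View pics/full16.png

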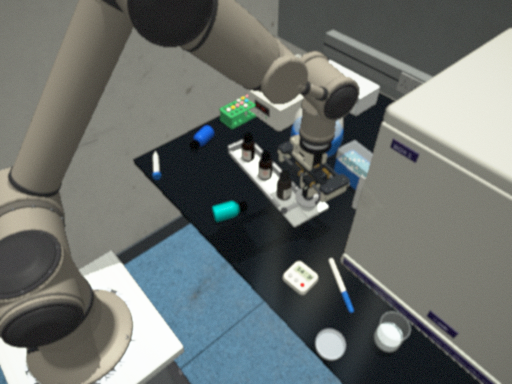

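The full view shows three bottles upright in the lane (247,148), (265,165) and (284,187), and the gripper on the knob with the gate across the lane. The timer, marker and tube are where they started. I'm handing the job in.

```bash
python3 k.py; python3 -c "
from plant import bot
print(bot.close_job())"
```

```text
t 21.08 turned 1.255 Mz -0.035 f [-1.1  2.3  6.6] w 14.1 tcp [611.3 -65.2  62.4]
the job is handed in; nothing more can be done
None
```

I stood the fallen brown bottle in the lane gap and released it. I then turned the indexing knob clockwise to the third stop, and handed in at about 21 s while still gripping it.

- **Bottle:** I picked it up by the cap. The tool can only point down, so I tipped the bottle upright by pushing its base against the far rail, then set it on the floor plate. My last check shows it upright and about 1.5 mm from the middle of the gap.
- **Knob:** I stopped at each of the three stops and did not go past the third. The gripper turned 1.255 rad against a target of 1.257, and the twisting moment there was near zero. The gate tip was within about 1 pixel of where it should be at the third stop, lying across the lane. I judged the clicks from the angle turned and the moment, because the moment readings were too noisy to show each snap clearly.
- **Surroundings:** The two standing bottles' measured positions did not change while I turned the knob. The timer, marker, tube and the blue and turquoise look-alikes look as they did at the start.
- **Force:** The largest wrist-force reading in any one direction was about 15 N, so the limit was never close.

No final check failed or disagreed. The base nearly slid off the top of the rail partway through the tipping, and I backed off and pushed again lower down.

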